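# Strike the lamp and hold the photometer shutter at the cursor

## Robot

A 7-joint arm with a two-finger parallel gripper is mounted at the origin on the work surface. World frame = base frame: x ahead of the robot, y to its left, z up, the work surface at z = 0. Lengths are in m, angles in rad, forces in N, time in s.
With the tool pointing down it reaches from about 0.425 to 0.925 m from the base axis. Payload 6.8 kg.
Tool frame: the origin (TCP) lies between the finger pads, 19 mm behind the fingertips; this is the grasp point; z points along the fingers, y is the line along which they close (so a half turn about z gives the same grasp; the last joint's range is limited). The gripper opens to 85 mm and grips with 20 to 120 N. Pads are 22 mm wide; open, the fingers measure 114 mm over their backs; the gripper's body (76 mm by 85 mm) begins 54 mm behind the grasp point. The pads swing forward as they close: fully open they stand 13 mm farther back than shut.
Start: joints at [-1.302, 0.477, 0.022, 1.555, -0.011, 1.109, -0.083], TCP at [0.248, 0.628, 0.25] pointing down, gripper open.
Joint ranges: [-2.96, 2.96], [-0.34, 2.1], [-1.41, 1.46], [0.24, 2.44], [-1.37, 4.51], [0.17, 1.92], [-2.96, 2.96]. Speed limits (rad/s): [2.39, 2.39, 3.14, 3.14, 3.14, 3.14, 3.14].

## Interface

Orientations are given as a rotation vector (axis times angle).
In Python, from bench import r gives the robot as it stands. The module is installed in compiled form; this text tells all that it offers.
- The arm moves only by the tool servo_tool, never from a script. Its argument "commands" is a list of rows, each a list of 7 numbers: the turn, a rotation vector about the world's x, y, z in degrees, then the shift along the world's x, y, z in mm, then the closure, from 0 (fully open) to 1 (shut). A call has 1 to 5 rows; each row is the pose to reach, as a shift and turn from the pose commanded when the call began; what a row does not reach only later rows make up. A row lasts 1/12 s, in which the tool goes at most 41.7 mm and 7.16 degrees, less where a joint would pass 70% of its speed; a pose out of reach is approached as far as the arm can. A call with a gripper value outside its range is refused whole. The fingers move at their own pace and stop on an object; "force" is the grip in N (left out, the last holds). Time passes only in rows, so rows that repeat a pose let the fingers close. It gives the time, the measured TCP pose, the force, the opening and the grip force at its end, in the units of the state.
- r.get_obs(): the state, without advancing time (a new reading comes with each control period).
- r.grab_frame(name): name is "side" or "top"; returns (picture, depth): 400x640x3 uint8, blue, green, red; 400x640 float32, m along the optical axis (not along the pixel's ray), 0 where there is no reading.
- r.camera_info(name): a dict with "vertical_fov" (degrees; the focal length in pixels is half the picture's height over the tangent of half this angle, whatever the lens; pixels are square), "cx", "cy" (the principal point, pixels), "cam_to_world" (4x4, takes a point from camera to world coordinates). Camera axes: x right, y up, looking along -z (the intrinsics and any distortion apply to the point x, -y, -z); pixel columns grow to the right and rows downward; lengths in m; the calibration is good to about 2 mm. A picture is of the moment at which its call begins. camera_info takes no time and is no camera call.
- r.hand_in(): hands the job in; it is judged then, once.
The state is a dict: "clock": time; "joints": joint angles; "qvel": joint speeds; "tau": joint torques, N m; "tcp_pos": TCP position; "orientation": TCP orientation; "contact_force": force on the tool from outside, world axes, zero at the start; "moment": the same for the moment, N m; "grip_width": finger opening in m; "gripper_force": force on a finger pad.
Only numpy, scipy, OpenCV 4.12 (cv2) and the standard library are available. Lean on these libraries where they do the work, as an engineer would, in place of code of your own. Each camera call takes 0.05 s, during which the arm holds its last target. There are 200 camera calls.

## Task

Take a photometer reading: with the shutter still closed, twist the winged knob on the blue lamp supply clockwise to its stop for a moment and let it spring back. Then pull the photometer's spring-loaded shutter handle out towards its front until its pointer lies centred between the two prongs of the cursor, and finish while still holding it there with the fingers, steady, as the spring would shut it again. Leave everything else on the bench where it stands.

Things in the scene. Friction and masses are not known exactly. Their poses are not given: they have to be found in the camera images.
- photometer: grey bench photometer, fixed, 260 mm (its x) by 220 mm (its y), left or right of the lamp supply. Origin: centre of its underside. Its x points to the rear; its front (-x) faces the robot, yaw within 0.25 rad. In front a flat deck 70 mm high (aluminium plate, x = -130 to +30 mm), behind it a housing 125 mm high (x = +30 to +130 mm).
- shutter_handle (a point): black upright plate on the photometer's deck: 14 mm thick (photometer's x), 44 mm wide (y), top 42 mm above the deck. Origin: under its middle at deck height (70 mm above the bench), axes as the photometer's. Closed it stands at photometer x = -20 mm, y = 0, its rear face 43 mm from the housing. Pinch from above, one finger before and one behind it, TCP 25 mm above the origin.
- shutter (a joint): travel of the shutter handle in m: 0 closed, grows as it is pulled straight along the photometer's -x (towards its front), end stop at 0.085. The handle and the pointer move together. A spring pulls it shut: 2.8 N closed, plus 110 N/m (about 9 N at 0.06).
- pointer (a point): tip of the dark steel pointer blade (3 mm thick along x) that sticks out sideways from the foot of the shutter handle, 42 mm along the photometer's +y from the handle's middle, at the same x as the handle's middle, 4.5 mm above the deck.
- cursor: the mark: black fork fixed on the photometer's deck on the +y side of the handle's path, at most 13 mm high; two prongs 6 mm wide, 14 mm apart, point along -y to the handle. Origin: at deck height, mid-gap at the prong tips, 45 mm to +y of the handle's path; axes as the photometer's. It is 30 to 65 mm in front (-x) of the closed pointer. At the mark, the pointer's x in this frame is 0.
- lamp_supply: blue painted lamp supply box, fixed to the bench, 220 mm (its x) by 180 mm (its y). Origin: centre of its underside; x points to the rear, yaw within 0.25 rad. Flat deck 70 mm high in front, a rear part 115 mm high from x = +40 mm on.
- knob_wing (a point): grip of the strike knob on the lamp supply's deck: black upright wing 44 mm long (its x), 12 mm thick (its y), 11 to 39 mm above the deck, over a 40 mm round skirt. Origin: on the turning axis at deck height (70 mm above the bench), 30 mm in front of the supply's origin. At rest it points along the supply's x. Pinch it from above across its thickness, TCP 28 mm above the origin.
- strike_knob (a joint): turn of the strike knob in rad: 0 at rest, grows clockwise seen from above, hard stop at 1.2 (69 degrees). It springs back by itself when let go; 0.03 Nm at rest to 0.11 Nm at the stop.
- beaker: empty glass beaker, 66 mm wide, 85 mm high, loose; leave it alone. Origin: centre of its underside.
- flask: amber conical flask, 80 mm wide at the foot, 112 mm high, loose; leave it alone. Origin: centre of its underside.
- dropper_bottle: small amber dropper bottle, 32 mm wide, 65 mm high, loose; leave it alone. Origin: centre of its underside.
- reagent_jar: white jar with a paper label, 60 mm wide, 85 mm high, loose; leave it alone. Origin: centre of its underside.
- sample_box: closed white box, 75 x 75 mm, 45 mm high, loose; leave it alone. Origin: centre of its underside.
- pen: black marker pen lying down, 140 mm long, 12 mm thick, loose; leave it alone. Origin: centre of its underside.

How it is judged:
By the outcome, as a careful person would: the job done as asked, in the order asked, and still so for the second after the job is handed in, while the arm keeps its last pose, push and grip.
It also fails if it takes over 48 s, if anything falls off the work surface, if the arm or the gripper's body presses on something with over 40 N, if the wrist force passes 120 N, or if a joint passes its speed limit or range.

## Working session

There is one attempt and no reset: what is moved stays moved. The work goes in short steps, Python scripts to look and compute and a tool call to move; the robot and the scene stay as the last step left them, time stands still between calls to the robot, and variables do not carry over. Pictures are saved under pics/ and viewed, at most 10 in all, crops included, and the job is handed in when it is done.

Besides the shell and the picture viewer there is one more tool, called after "Call:" by a JSON object that holds its "fn" and its "kwargs", one argument or row to a line. servo_tool: Moves the arm, as the interface text tells. Its arguments: {"type":"object","properties":{"commands":{"type":"array"},"force":{"type":"number"}},"required":["commands"]}

```bash
mkdir -p pics; cat > h.py <<'E'
import numpy as np, cv2
from bench import r
def grab(n,fn=None):
    im,d=r.grab_frame(n)
    if fn: cv2.imwrite('pics/'+fn,im)
    np.savez('%s.npz'%n,im=im,d=d); return im,d
def world(n,d):
    c=r.camera_info(n); f=200/np.tan(np.radians(c['vertical_fov'])/2)
    v,u=np.mgrid[:400,:640]
    P=np.stack([(u-c['cx'])/f*d,-(v-c['cy'])/f*d,-d,np.ones_like(d)],-1)
    W=(P@np.array(c['cam_to_world']).T)[...,:3]; W[d==0]=np.nan; return W
E
python3 - <<'E'
from h import *
for n in('top','side'):
    grab(n,n+'0.png'); print({k:(np.round(v,3).tolist() if not isinstance(v,str) else v) for k,v in r.camera_info(n).items()})
o=r.get_obs();print(o)
E
```

```text
{'vertical_fov': 50.949, 'cx': 315.578, 'cy': 205.539, 'cam_to_world': [[-0.029, 0.993, -0.115, 0.375], [-0.999, -0.031, -0.012, -0.002], [-0.015, 0.114, 0.993, 1.299], [0.0, 0.0, 0.0, 1.0]]}
{'vertical_fov': 50.179, 'cx': 317.83, 'cy': 199.001, 'cam_to_world': [[0.702, 0.508, -0.5, -0.03], [-0.712, 0.501, -0.492, -0.573], [0.001, 0.701, 0.713, 0.908], [0.0, 0.0, 0.0, 1.0]]}
{'clock': 0.1, 'joints': array([-1.30211932,  0.47771832,  0.02235929,  1.55630898, -0.01151094,
        1.10932819, -0.08308235]), 'qvel': array([ 0.00216626, -0.00074726,  0.00018402, -0.00319104, -0.00048683,
       -0.00012429,  0.0003662 ]), 'tau': array([ 4.16323935e-03, -5.97766113e+01,  1.61397457e+00, -2.81959426e+01,
        1.29264829e-02,  5.08202036e-03,  1.33233968e-05]), 'tcp_pos': array([0.24818293, 0.6271909 , 0.24914106]), 'orientation': array([-5.88280930e-01, -3.08582619e+00,  2.54974963e-03]), 'contact_force': array([-0.41140291,  0.35424875, -0.10895784]), 'moment': array([ 0.00081281, -0.00877062,  0.02820918]), 'gripper_force': 0.0, 'grip_width': 0.0853569458905546}
```

View pics/top0.png

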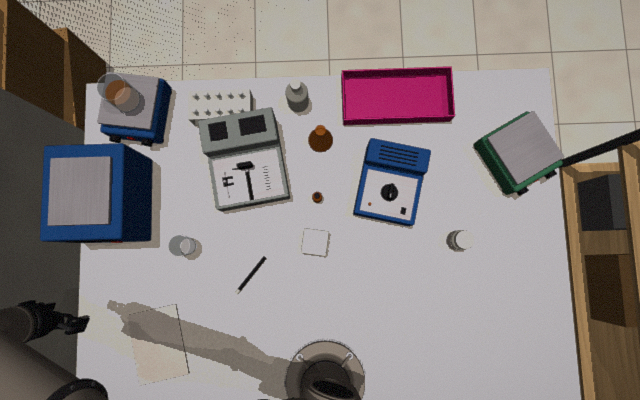

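View pics/side0.png

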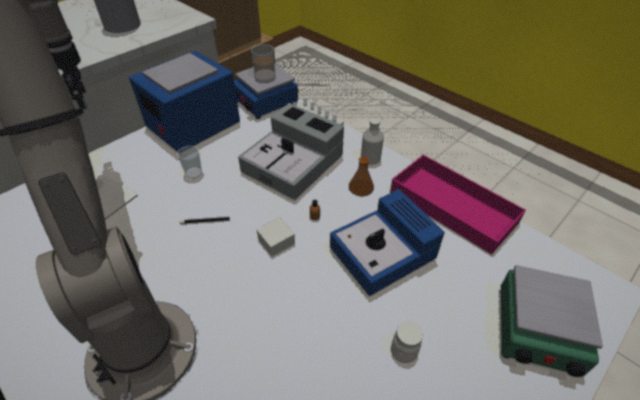

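Top view: photometer at about (247,165), with the handle at (245,166) and the cursor at (227,181). The lamp supply is at (392,185), with its knob at (389,192).

```bash
python3 - <<'E'
from h import *
z=np.load('top.npz'); im,d=z['im'],z['d']; W=world('top',d)
def rect(m):
    P=W[m][:,:2].astype(np.float32); return P,cv2.minAreaRect(P*1000)
for name,(u0,u1,v0,v1),hh in (('phot',(190,300,95,220),.125),('lamp',(345,440,130,232),.115)):
    R=np.zeros(d.shape,bool); R[v0:v1,u0:u1]=1
    H=W[...,2]
    for lab,m in (('deck',R&(abs(H-.07)<.006)),('rear',R&(abs(H-hh)<.006)),('foot',R&(H>.03)),('up',R&(H>.079)&(H<hh-.008))):
        m=cv2.morphologyEx(m.astype(np.uint8),cv2.MORPH_OPEN,np.ones((3,3)) if lab!='up' else np.ones((1,1))).astype(bool)
        P,q=rect(m); print(name,lab,len(P),np.round(q[0],1),np.round(q[1],1),round(q[2],1),'medz',np.round(np.median(H[m]),4))
a=cv2.resize(im[100:220,195:300],None,fx=5,fy=5,interpolation=cv2.INTER_CUBIC)
b=cv2.resize(im[130:235,345:440],None,fx=5,fy=5,interpolation=cv2.INTER_CUBIC)
cv2.imwrite('pics/a.png',a[:600]); cv2.imwrite('pics/b.png',b)
E
```

```text
phot deck 3647 [611.9 212.6] [163.  220.1] 8.9 medz 0.07
phot rear 2190 [739.2 232.2] [100.7 219.5] 8.8 medz 0.1247
phot foot 8436 [692.9 224.1] [343.9 356.6] 89.6 medz 0.0717
phot up 661 [720.3 218.5] [324.6 275.1] 87.6 medz 0.0948
lamp deck 2839 [ 546.  -203.9] [180.2 152.6] 76.4 medz 0.0701
lamp rear 1406 [ 651.6 -229.8] [179.4  69.8] 76.3 medz 0.1147
lamp foot 4868 [ 579.5 -211.9] [180.4 221.5] 76.3 medz 0.0721
lamp up 247 [ 595.8 -214. ] [178.5 188. ] 75.5 medz 0.0906
```

View pics/a.png

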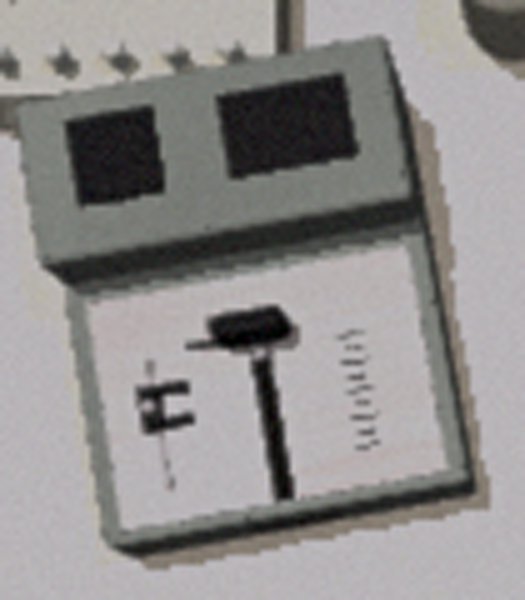

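View pics/b.png

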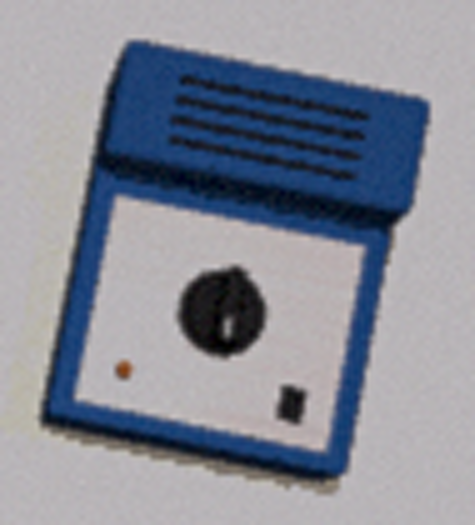

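Photometer: the pointer tip is at crop (188,345) and the cursor prong tips at crop (190,386) and (193,418), with the gap opening toward the handle. Lamp: the knob centre is at crop (222,312) and the wing points along the supply's x.

```bash
cat >> h.py <<'E'
def onplane(n,u,v,z):
    c=r.camera_info(n); f=200/np.tan(np.radians(c['vertical_fov'])/2); M=np.array(c['cam_to_world'])
    k=M[:3,:3]@np.array([(u-c['cx'])/f,-(v-c['cy'])/f,-1]); o=M[:3,3]; return o+k*(z-o[2])/k[2]
def proj(n,p):
    c=r.camera_info(n); f=200/np.tan(np.radians(c['vertical_fov'])/2)
    q=np.linalg.inv(np.array(c['cam_to_world']))@np.append(p,1); return np.array([c['cx']+f*q[0]/-q[2],c['cy']-f*q[1]/-q[2]])
def fr(o,yaw):
    a=np.radians(yaw); return np.array([[np.cos(a),-np.sin(a)],[np.sin(a),np.cos(a)]]),np.array(o)
PH=fr([.6605,.2200],8.85); LA=fr([.5793,-.2120],-13.7)
def loc(F,p): return F[0].T@(np.array(p)[:2]-F[1])
def wor(F,x,y): return F[1]+F[0]@np.array([x,y])
E
python3 - <<'E'
from h import *
from scipy.spatial.transform import Rotation as Ro
ca=lambda u,v:(195+(u+.5)/5-.5,100+(v+.5)/5-.5)
cb=lambda u,v:(345+(u+.5)/5-.5,130+(v+.5)/5-.5)
print('pointer',loc(PH,onplane('top',*ca(188,345),.0745)))
for p in((190,386),(193,418),(192,402)): print('cur',loc(PH,onplane('top',*ca(*p),.08)))
print('knob',loc(LA,onplane('top',*cb(222,314),.08)),wor(LA,-.03,0))
print('handle closed',wor(PH,-.02,0))
# depth points of handle & wing tops
z=np.load('top.npz');W=world('top',z['d'])
for F,c,zz in((PH,(-.02,0),.112),(LA,(-.03,0),.109)):
    P=W.reshape(-1,3);P=P[~np.isnan(P[:,0])&(abs(P[:,2]-zz)<.006)]
    L=(P[:,:2]-F[1])@F[0];m=np.hypot(*(L-c).T)<.045; print(m.sum(),L[m].min(0),L[m].max(0),L[m].mean(0))
R=Ro.from_rotvec(r.get_obs()['orientation']).as_matrix();print(R)
y=R[:,1];print('tool y yaw',np.degrees(np.arctan2(y[1],y[0])))
E
```

```text
pointer [-0.019681    0.04067368]
cur [-0.04556779  0.04248471]
cur [-0.06481299  0.04380962]
cur [-0.05525386  0.04285666]
knob [-0.03240732  0.00072612] [ 0.55015353 -0.20489486]
handle closed [0.64073811 0.21692304]
70 [-0.02822043 -0.0215425 ] [-0.01416439  0.0219159 ] [-0.02122821 -0.0002909 ]
63 [-0.05263872 -0.00590302] [-0.00851933  0.00612996] [-0.03059666  0.00059602]
[[-9.29862107e-01  3.67907896e-01 -4.91637912e-04]
 [ 3.67908207e-01  9.29860808e-01 -1.55882877e-03]
 [-1.16350588e-04 -1.63037343e-03 -9.99998664e-01]]
tool y yaw 68.41332030116872
```

Call:
{"fn": "servo_tool", "kwargs": {
  "commands": [
    [0,0,1.6,22,-34,0,0],
    [0,0,3.2,44,-68,0,0],
    [0,0,4.8,66,-102,0,0],
    [0,0,6.4,88,-136,0,0],
    [0,0,7.9,110,-170,0,0]
  ],
  "force": 40
}}

```text
clock: 0.52
tcp_pos: [0.3589, 0.4557, 0.2496]
orientation: [-0.372, -3.119, 0.001]
contact_force: [1.0, -0.1, 0.4]
grip_width: 0.0853
gripper_force: 0.0
```

Call:
{"fn": "servo_tool", "kwargs": {
  "commands": [
    [0,0,0,22,-34,0,0],
    [0,0,0,44,-68,0,0],
    [0,0,0,66,-102,0,0],
    [0,0,0,88,-136,0,0],
    [0,0,0,110,-170,0,0]
  ]
}}

```text
clock: 0.93
tcp_pos: [0.4689, 0.2857, 0.2499]
orientation: [-0.374, -3.119, 0.0]
contact_force: [0.2, 0.8, -0.0]
grip_width: 0.0854
gripper_force: 0.0
```

Call:
{"fn": "servo_tool", "kwargs": {
  "commands": [
    [0,0,0,6,-38,0,0],
    [0,0,0,12,-76,0,0],
    [0,0,0,18,-114,0,0],
    [0,0,0,25,-152,0,0],
    [0,0,0,31,-189,0,0]
  ]
}}

```text
clock: 1.35
tcp_pos: [0.4991, 0.0965, 0.2498]
orientation: [-0.375, -3.119, 0.0]
contact_force: [1.3, -0.6, -0.5]
grip_width: 0.0858
gripper_force: 0.0
```

Call:
{"fn": "servo_tool", "kwargs": {
  "commands": [
    [0,0,0,6,-38,0,0],
    [0,0,0,12,-76,0,0],
    [0,0,0,18,-114,0,0],
    [0,0,0,25,-152,0,0],
    [0,0,0,31,-189,0,0]
  ]
}}

```text
clock: 1.77
tcp_pos: [0.5301, -0.0923, 0.2499]
orientation: [-0.375, -3.119, -0.0]
contact_force: [0.7, -0.1, 0.1]
grip_width: 0.0857
gripper_force: 0.0
```

Call:
{"fn": "servo_tool", "kwargs": {
  "commands": [
    [0,0,0,7,-38,0,0],
    [0,0,0,14,-76,0,0],
    [0,0,0,20,-114,0,0],
    [0,0,0,20,-114,0,0]
  ]
}}

```text
clock: 2.1
tcp_pos: [0.5492, -0.2136, 0.2502]
orientation: [0.39, 3.116, -0.008]
contact_force: [-1.0, -0.7, 0.6]
grip_width: 0.0852
gripper_force: 0.0
```

Call:
{"fn": "servo_tool", "kwargs": {
  "commands": [
    [0,0,0,0,0,-30,0],
    [0,0,0,0,0,-60,0],
    [0,0,0,0,0,-80,0],
    [0,0,0,0,0,-80,0],
    [0,0,0,0,0,-80,0]
  ]
}}

```text
clock: 2.52
tcp_pos: [0.5496, -0.204, 0.1692]
orientation: [-0.374, -3.116, -0.0]
contact_force: [0.7, -0.4, 0.8]
grip_width: 0.0855
gripper_force: 0.0
```

```bash
python3 - <<'E'
from h import *
from scipy.spatial.transform import Rotation as Ro
im,d=grab('side')
cv2.imwrite('pics/s1.png',cv2.resize(im[120:320,280:480],None,fx=3,fy=3,interpolation=cv2.INTER_CUBIC))
o=r.get_obs();print(o['clock'],o['tcp_pos'],o['joints'],o['contact_force'],o['moment']);y=Ro.from_rotvec(o['orientation']).as_matrix()[:,1];print(np.degrees(np.arctan2(y[1],y[0])),loc(LA,o['tcp_pos']))
E
```

```text
2.5667 [ 0.55060913 -0.20437349  0.17059668] [-0.0324547   0.43850795  0.36624584  1.86540751 -0.19945505  0.87322361
  1.76280754] [ 0.4887914  -0.32874213  0.78884309] [-0.01499768  0.00668785  0.01429066]
76.31354899082667 [-0.02968083  0.00061444]
```

View pics/s1.png

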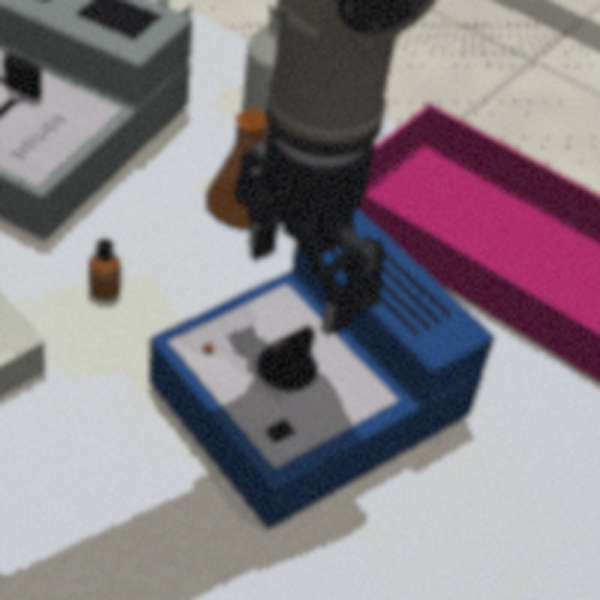

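The fingers straddle the wing (crop (287,355)) across its thickness. I'll descend 72 mm and pinch it.

Call:
{"fn": "servo_tool", "kwargs": {
  "commands": [
    [0,0,0,0,0,-30,0],
    [0,0,0,0,0,-55,0],
    [0,0,0,0,0,-72,0],
    [0,0,0,0,0,-72,0.5],
    [0,0,0,0,0,-72,1]
  ],
  "force": 40
}}

```text
clock: 2.98
tcp_pos: [0.551, -0.2045, 0.0991]
orientation: [0.374, 3.118, -0.0]
contact_force: [0.7, 0.2, 0.1]
grip_width: 0.0642
gripper_force: 0.0
```

Call:
{"fn": "servo_tool", "kwargs": {
  "commands": [
    [0,0,0,0,0,0,1],
    [0,0,0,0,0,0,1],
    [0,0,0,0,0,0,1],
    [0,0,0,0,0,0,1],
    [0,0,0,0,0,0,1]
  ]
}}

```text
clock: 3.4
tcp_pos: [0.5517, -0.2058, 0.1002]
orientation: [0.375, 3.115, -0.002]
contact_force: [-1.7, -1.1, 8.3]
grip_width: 0.0113
gripper_force: 41.5
```

Call:
{"fn": "servo_tool", "kwargs": {
  "commands": [
    [0,0,0,0,0,0,1],
    [0,0,0,0,0,0,1],
    [0,0,0,0,0,0,1],
    [0,0,0,0,0,0,1],
    [0,0,0,0,0,0,1]
  ]
}}

```text
clock: 3.82
tcp_pos: [0.5517, -0.2058, 0.1002]
orientation: [0.375, 3.115, -0.002]
contact_force: [-0.9, -1.6, 7.8]
grip_width: 0.0112
gripper_force: 41.5
```

Call:
{"fn": "servo_tool", "kwargs": {
  "commands": [
    [0,0,0,0,0,2,1],
    [0,0,-6,0,0,2,1],
    [0,0,-12,0,0,2,1],
    [0,0,-18,0,0,2,1],
    [0,0,-24,0,0,2,1]
  ]
}}

```text
clock: 4.23
tcp_pos: [0.5513, -0.2065, 0.1004]
orientation: [1.022, 2.966, -0.004]
contact_force: [3.8, -6.5, -9.9]
grip_width: 0.0113
gripper_force: 41.8
```

Call:
{"fn": "servo_tool", "kwargs": {
  "commands": [
    [0,0,-6,0,0,0,1],
    [0,0,-12,0,0,0,1],
    [0,0,-18,0,0,0,1],
    [0,0,-24,0,0,0,1],
    [0,0,-30,0,0,0,1]
  ]
}}

```text
clock: 4.65
tcp_pos: [0.5505, -0.2071, 0.1004]
orientation: [1.756, 2.6, -0.004]
contact_force: [0.9, -7.5, -8.8]
grip_width: 0.0112
gripper_force: 42.0
```

Call:
{"fn": "servo_tool", "kwargs": {
  "commands": [
    [0,0,-5,0,0,0,1],
    [0,0,-9,0,0,0,1],
    [0,0,-12,0,0,0,1],
    [0,0,-14,0,0,0,1],
    [0,0,-15,0,0,0,1]
  ]
}}

```text
clock: 5.07
tcp_pos: [0.55, -0.2072, 0.1004]
orientation: [2.077, 2.352, -0.004]
contact_force: [0.2, -8.4, -6.7]
grip_width: 0.0113
gripper_force: 42.3
```

```bash
cat > st.py <<'E'
from h import *
from scipy.spatial.transform import Rotation as Ro
o=r.get_obs();y=Ro.from_rotvec(o['orientation']).as_matrix()[:,1]
print(o['clock'],o['tcp_pos'],'yaw',np.degrees(np.arctan2(y[1],y[0])),'la',loc(LA,o['tcp_pos']),'ph',loc(PH,o['tcp_pos']),'F',o['contact_force'],'M',o['moment'],o['grip_width'],o['gripper_force'])
E
python3 st.py
```

```text
5.0667 [ 0.55004326 -0.20724701  0.10039577] yaw 7.120609227067679 la [-0.02955005 -0.00231135] ph [-0.17487286 -0.40516685] F [ 0.19303386 -8.43970723 -6.74303504] M [-1.74970229 -0.18871779  0.22395743] 0.01127202872200554 42.31444993074476
```

Call:
{"fn": "servo_tool", "kwargs": {
  "commands": [
    [0,0,-2,0,0,0,1],
    [0,0,-3,0,0,0,1],
    [0,0,-4,0,0,0,1],
    [0,0,-4,0,0,0,1],
    [0,0,-4,0,0,0,1]
  ]
}}

```text
clock: 5.48
tcp_pos: [0.55, -0.2073, 0.1004]
orientation: [2.152, 2.284, -0.005]
contact_force: [-1.2, -8.7, -5.5]
grip_width: 0.0111
gripper_force: 53.3
```

```bash
python3 st.py; python3 - <<'E'
from h import *
im,d=grab('side')
cv2.imwrite('pics/s2.png',cv2.resize(im[120:320,280:480],None,fx=3,fy=3,interpolation=cv2.INTER_CUBIC))
E
```

```text
5.4833 [ 0.54998907 -0.20726843  0.10043354] yaw 3.402588424205636 la [-0.02959763 -0.002345  ] ph [-0.17492971 -0.40517968] F [-1.22833493 -8.71986032 -5.48569157] M [-1.83526479  0.01481446  1.09989056] 0.011071759084767955 53.34913032635281
```

View pics/s2.png

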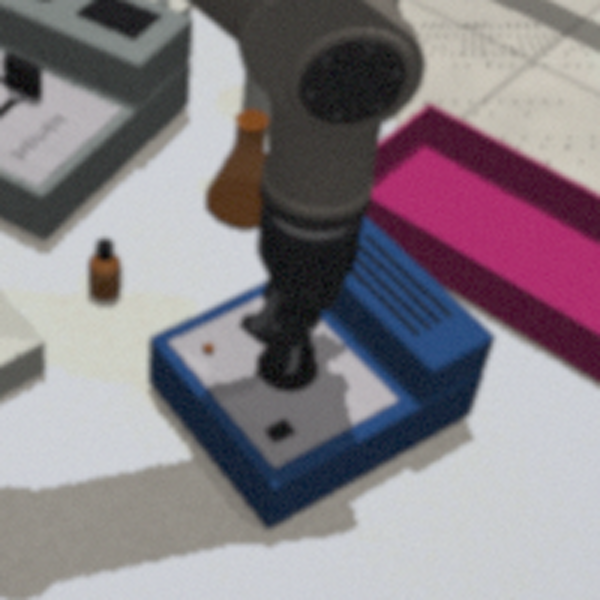

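The vertical-axis moment rose to 1.1 Nm, and the picture shows the gripper turned at the knob (crop (287,370)), so the knob is at its stop. I'll release and lift.

Call:
{"fn": "servo_tool", "kwargs": {
  "commands": [
    [0,0,3,0,1,0,1],
    [0,0,3,0,1,0,0],
    [0,0,3,0,1,0,0],
    [0,0,3,0,1,0,0],
    [0,0,3,0,1,0,0]
  ]
}}

```text
clock: 5.95
tcp_pos: [0.5508, -0.2025, 0.1003]
orientation: [-2.096, -2.34, -0.002]
contact_force: [-0.1, -0.1, -0.7]
grip_width: 0.0591
gripper_force: 0.0
```

Call:
{"fn": "servo_tool", "kwargs": {
  "commands": [
    [0,0,0,0,0,0,0],
    [0,0,0,0,0,0,0],
    [0,0,0,0,0,0,0],
    [0,0,0,0,0,0,0],
    [0,0,0,0,0,0,0]
  ]
}}

```text
clock: 6.37
tcp_pos: [0.5504, -0.2032, 0.1]
orientation: [-2.096, -2.34, -0.0]
contact_force: [0.9, 0.2, -0.6]
grip_width: 0.0852
gripper_force: 0.0
```

Call:
{"fn": "servo_tool", "kwargs": {
  "commands": [
    [0,0,0,0,0,20,0],
    [0,0,0,0,0,50,0],
    [0,0,0,0,0,85,0],
    [0,0,0,0,0,110,0],
    [0,0,0,0,0,110,0]
  ]
}}

```text
clock: 6.78
tcp_pos: [0.5529, -0.205, 0.2152]
orientation: [2.092, 2.334, 0.007]
contact_force: [0.6, 0.3, -0.2]
grip_width: 0.0854
gripper_force: 0.0
```

```bash
python3 st.py; python3 - <<'E'
from h import *
im,d=grab('side')
cv2.imwrite('pics/s3.png',cv2.resize(im[120:320,280:480],None,fx=3,fy=3,interpolation=cv2.INTER_CUBIC))
E
```

```text
6.7833 [ 0.55290391 -0.20501302  0.2152042 ] yaw 6.270213129703927 la [-0.02729989  0.00053659] ph [-0.17170258 -0.40339956] F [ 0.58688114  0.27228971 -0.21162824] M [-0.01342713 -0.00602586  0.02426289] 0.08542734095049109 0.0
```

View pics/s3.png

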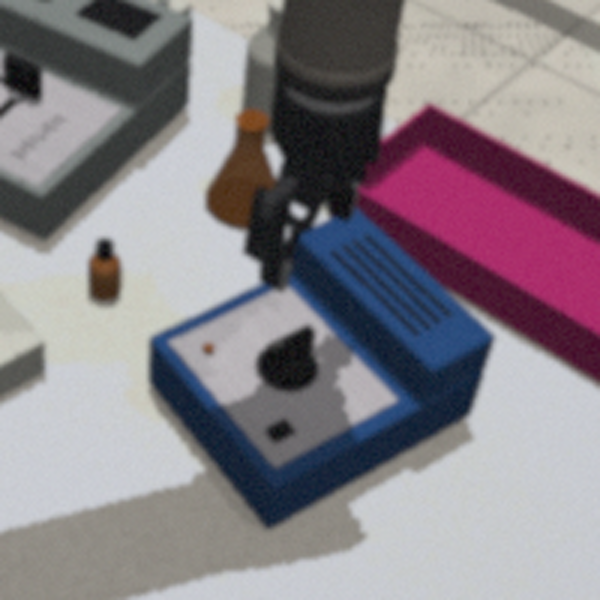

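The knob is back at rest along the supply's x (crop (287,355)). I'll move above the shutter handle with the fingers partly closed, to clear the housing.

Call:
{"fn": "servo_tool", "kwargs": {
  "commands": [
    [0,0,0.5,4,19,20,0.4],
    [0,0,1,12,57,40,0.4],
    [0,0,1.5,20,95,40,0.4],
    [0,0,2,28,133,40,0.4],
    [0,0,2.5,36,170,40,0.4]
  ]
}}

```text
clock: 7.25
tcp_pos: [0.5861, -0.0311, 0.2493]
orientation: [-2.043, -2.385, 0.0]
contact_force: [0.4, -0.9, -0.2]
grip_width: 0.0512
gripper_force: 0.0
```

Call:
{"fn": "servo_tool", "kwargs": {
  "commands": [
    [0,0,0,8,38,0,0.4],
    [0,0,0,16,76,0,0.4],
    [0,0,0,24,114,0,0.4],
    [0,0,0,32,152,0,0.4],
    [0,0,0,40,190,0,0.4]
  ]
}}

```text
clock: 7.67
tcp_pos: [0.6257, 0.1588, 0.2486]
orientation: [-2.043, -2.385, 0.002]
contact_force: [0.7, -0.8, -0.1]
grip_width: 0.0513
gripper_force: 0.0
```

Call:
{"fn": "servo_tool", "kwargs": {
  "commands": [
    [0,0,0,8,30,0,0.4],
    [0,0,0,14,60,0,0.4],
    [0,0,0,14,60,-30,0.4],
    [0,0,0,14,60,-40,0.4],
    [0,0,0,14,60,-40,0.4]
  ]
}}

```text
clock: 8.08
tcp_pos: [0.6378, 0.2161, 0.2057]
orientation: [-2.042, -2.383, 0.011]
contact_force: [0.0, -0.1, -0.1]
grip_width: 0.0512
gripper_force: 0.0
```

Call:
{"fn": "servo_tool", "kwargs": {
  "commands": [
    [0,0,0,0,0,0,0.4],
    [0,0,0,0,0,0,0.4],
    [0,0,0,0,0,0,0.4]
  ]
}}

```text
clock: 8.33
tcp_pos: [0.6412, 0.2155, 0.2115]
orientation: [2.046, 2.383, 0.003]
contact_force: [0.6, 0.3, 0.6]
grip_width: 0.0514
gripper_force: 0.0
```

```bash
python3 st.py; python3 - <<'E'
from h import *
im,d=grab('side')
cv2.imwrite('pics/s4.png',cv2.resize(im[80:230,190:390],None,fx=4,fy=4,interpolation=cv2.INTER_CUBIC))
E
```

```text
8.3333 [0.64118621 0.21545332 0.21146163] yaw 8.696701596317205 la [-0.04111176  0.42994891] ph [-0.01978335 -0.00152116] F [0.60593993 0.31986433 0.61158669] M [0.03524273 0.02284476 0.00239784] 0.05140944474718205 0.0
```

View pics/s4.png

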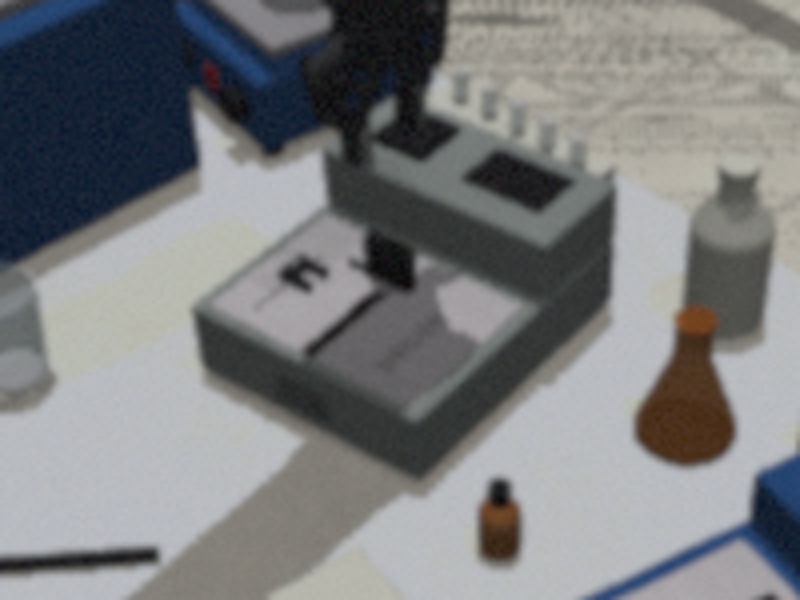

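The fingers sit before and behind the handle (crop (388,258)); the cursor is at crop (305,270). I'll descend and pinch.

Call:
{"fn": "servo_tool", "kwargs": {
  "commands": [
    [0,0,0,-1,1,-35,0.4],
    [0,0,0,-1,1,-70,0.4],
    [0,0,0,-1,1,-95,0.4],
    [0,0,0,-1,1,-108,0.4],
    [0,0,0,-1,1,-114,0.4]
  ],
  "force": 60
}}

```text
clock: 8.8
tcp_pos: [0.6386, 0.2173, 0.0955]
orientation: [-2.044, -2.384, 0.003]
contact_force: [-21.6, -2.2, 38.7]
grip_width: 0.051
gripper_force: 16.0
```

Call:
{"fn": "servo_tool", "kwargs": {
  "commands": [
    [0,0,0,0,0,0,0.6],
    [0,0,0,0,0,0,0.8],
    [0,0,0,0,0,0,1],
    [0,0,0,0,0,0,1],
    [0,0,0,0,0,0,1]
  ]
}}

```text
clock: 9.22
tcp_pos: [0.6399, 0.2176, 0.0977]
orientation: [2.044, 2.385, 0.002]
contact_force: [-2.6, 0.1, 5.6]
grip_width: 0.0136
gripper_force: 59.0
```

Call:
{"fn": "servo_tool", "kwargs": {
  "commands": [
    [0,0,0,0,0,0,1],
    [0,0,0,0,0,0,1],
    [0,0,0,0,0,0,1]
  ]
}}

```text
clock: 9.47
tcp_pos: [0.6399, 0.2176, 0.0977]
orientation: [2.044, 2.385, 0.002]
contact_force: [-2.2, -0.4, 5.3]
grip_width: 0.0131
gripper_force: 59.0
```

```bash
python3 st.py; python3 - <<'E'
from h import *
# rectified deck maps from initial top and side views, 0.5 mm/px; x profile
z={'top':np.load('top.npz')['im']}
im2,_=grab('side');z['side']=im2
for n,h in(('top',.08),('top',.0745)):
    g=cv2.cvtColor(z[n],cv2.COLOR_BGR2GRAY).astype(np.float32)
    xs=np.arange(-.10,.0,.0005)
    for y0,y1 in((.046,.052),(.036,.040),(.028,.034)):
        pr=[]
        for x in xs:
            uv=np.array([proj(n,np.append(wor(PH,x,y),h)) for y in np.arange(y0,y1+1e-6,.001)],np.float32)
            pr.append(cv2.remap(g,uv[None,:,0],uv[None,:,1],cv2.INTER_LINEAR).mean())
        pr=np.array(pr);w=np.clip(np.median(pr)-pr-15,0,None)
        from scipy.signal import find_peaks
        pk,_=find_peaks(w,height=15,distance=8)
        print(n,h,(y0,y1),[(round(xs[max(0,k-10):k+11]@w[max(0,k-10):k+11]/w[max(0,k-10):k+11].sum()*1000,1),round(float(w[k]))) for k in pk])
E
```

```text
9.4667 [0.6399145  0.21763392 0.09770607] yaw 8.811316702200246 la [-0.04286374  0.43176628] ph [-0.02070444  0.00082913] F [-2.24935661 -0.3745061   5.33108036] M [-0.15846376  0.47060236  0.04589145] 0.0131115931384038 58.960901498794556
top 0.08 (0.046, 0.052) [(np.float64(-64.7), 117), (np.float64(-45.1), 125)]
top 0.08 (0.036, 0.04) [(np.float64(-21.7), 77)]Traceback (most recent call last):
  File "<stdin>", line 11, in <module>
  File "h.py", line 16, in proj
    c=r.camera_info(n); f=200/np.tan(np.radians(c['vertical_fov'])/2)
ValueError: time passes only in moves, steps and waits
```

Call:
{"fn": "servo_tool", "kwargs": {
  "commands": [
    [0,0,0,-4,-0.6,2,1],
    [0,0,0,-10,-1.5,2,1],
    [0,0,0,-16,-2.5,2,1],
    [0,0,0,-22,-3.4,2,1],
    [0,0,0,-27,-4.2,2,1]
  ]
}}

```text
clock: 9.93
tcp_pos: [0.6123, 0.2133, 0.0978]
orientation: [2.043, 2.384, 0.001]
contact_force: [6.8, 0.3, -11.6]
grip_width: 0.0132
gripper_force: 60.0
```

Call:
{"fn": "servo_tool", "kwargs": {
  "commands": [
    [0,0,0,-4,-0.6,0,1],
    [0,0,0,-7,-1.1,0,1],
    [0,0,0,-7,-1.1,0,1],
    [0,0,0,-7,-1.1,0,1],
    [0,0,0,-7,-1.1,0,1]
  ]
}}

```text
clock: 10.35
tcp_pos: [0.6056, 0.2122, 0.0978]
orientation: [2.043, 2.384, 0.001]
contact_force: [6.4, -0.7, -12.8]
grip_width: 0.0137
gripper_force: 59.9
```

```bash
python3 st.py; python3 - <<'E'
from h import *
a,_=grab('side'); b,_=grab('top')
A=cv2.resize(a[125:185,225:325],None,fx=8,fy=8,interpolation=cv2.INTER_CUBIC)[:300*2]
B=cv2.resize(b[135:215,200:300],None,fx=6,fy=6,interpolation=cv2.INTER_CUBIC)
cv2.imwrite('pics/s5.png',A);cv2.imwrite('pics/t5.png',B)
E
```

```text
10.35 [0.60559865 0.21221452 0.09783693] yaw 8.808256576183425 la [-0.07491975  0.41837376] ph [-0.0554455   0.00075368] F [  6.41800102  -0.68568091 -12.76905502] M [ 0.08005549 -1.29215721  0.10994025] 0.013656371081139177 59.91012454032898
```

View pics/s5.png

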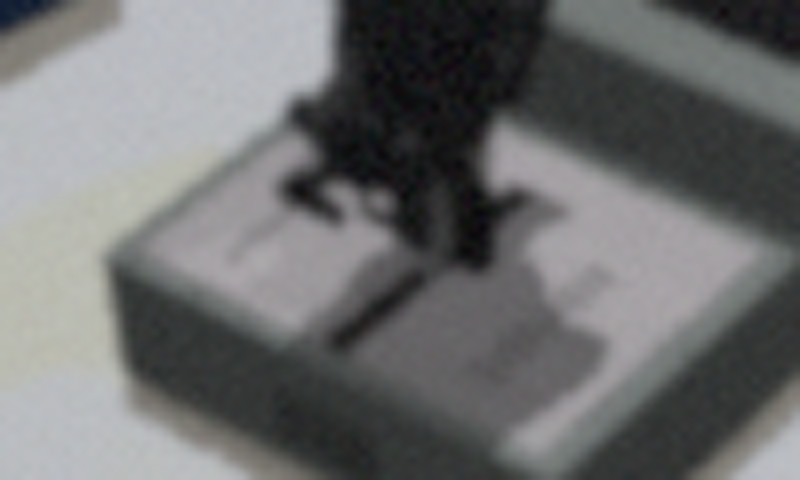

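View pics/t5.png

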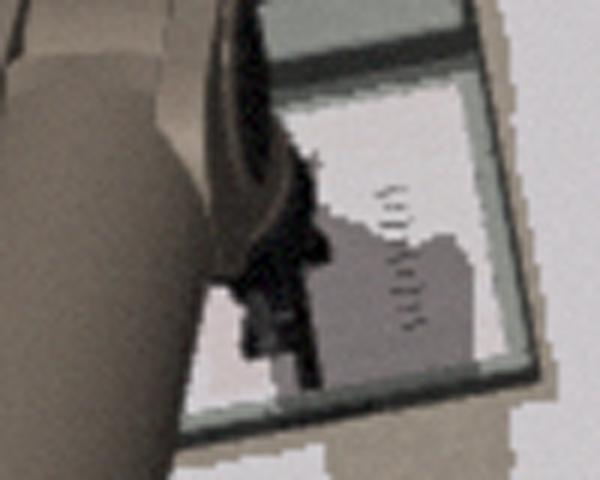

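Pictures: in the side crop the front prong ends at about (335,215) and the pointer runs near (375,195)–(395,215), with the rear prong partly behind the finger. The top view is blocked by the arm. I'll check with numeric profiles.

```bash
python3 - <<'E'
from h import *
now=np.load('side.npz')['im']; old=cv2.imread('pics/side0.png')
CI=r.camera_info('side'); r.camera_info=None if False else r.camera_info
f=200/np.tan(np.radians(CI['vertical_fov'])/2); Mi=np.linalg.inv(np.array(CI['cam_to_world']))
def pj(x,y,h):
    q=Mi@np.append(np.append(wor(PH,x,y),h),1); return CI['cx']-f*q[0]/q[2],CI['cy']+f*q[1]/q[2]
for p in((-.0555,.042,.0745),(-.0455,.045,.08),(-.0655,.045,.08)):
    u,v=pj(*p);print(p,'crop',round((u-225)*8),round((v-125)*8))
for nm,im in(('old',old),('now',now)):
  g=cv2.cvtColor(im,cv2.COLOR_BGR2GRAY).astype(np.float32)
  for h,ys in((.0745,(.030,.034,.037,.040)),(.08,(.047,.050,.053))):
    for y in ys:
      xs=np.arange(-.08,-.005,.0025)
      uv=np.array([pj(x,y,h) for x in xs],np.float32)
      print(nm,h,y,cv2.remap(g,uv[None,:,0],uv[None,:,1],cv2.INTER_LINEAR)[0].astype(int).tolist())
E
```

```text
(-0.0555, 0.042, 0.0745) crop 360 205
(-0.0455, 0.045, 0.08) crop 369 178
(-0.0655, 0.045, 0.08) crop 336 204
old 0.0745 0.03 [154, 153, 155, 154, 154, 156, 156, 155, 156, 155, 155, 156, 154, 154, 154, 151, 151, 152, 150, 146, 139, 126, 106, 86, 67, 58, 51, 41, 32, 26]
old 0.0745 0.034 [154, 154, 153, 153, 155, 155, 154, 154, 154, 155, 156, 158, 157, 154, 154, 152, 151, 151, 150, 146, 137, 124, 104, 83, 79, 86, 86, 78, 65, 45]
old 0.0745 0.037 [156, 155, 151, 150, 150, 151, 153, 153, 153, 153, 155, 154, 154, 152, 153, 152, 151, 151, 151, 149, 142, 128, 107, 89, 89, 97, 105, 107, 93, 74]
old 0.0745 0.04 [157, 154, 150, 143, 139, 142, 145, 151, 152, 153, 151, 148, 148, 148, 150, 152, 151, 152, 152, 151, 148, 139, 123, 107, 95, 104, 118, 124, 120, 105]
old 0.08 0.047 [144, 129, 106, 80, 59, 63, 92, 118, 131, 132, 111, 84, 67, 69, 88, 115, 136, 145, 151, 152, 153, 152, 150, 149, 149, 149, 150, 151, 149, 146]
old 0.08 0.05 [142, 129, 102, 74, 59, 60, 77, 105, 127, 124, 110, 86, 65, 60, 83, 111, 130, 141, 149, 152, 153, 152, 151, 151, 151, 152, 152, 151, 151, 150]
old 0.08 0.053 [144, 126,
[... 447 characters left out ...]
 152, 149, 149, 148, 148, 146, 134, 118, 98, 88, 93, 99, 95, 74, 52, 30, 23, 21, 21, 23, 18, 21, 25, 25, 19, 18, 21, 22, 23]
now 0.0745 0.04 [152, 151, 148, 140, 136, 139, 137, 135, 123, 106, 94, 96, 107, 104, 89, 66, 40, 25, 23, 20, 24, 22, 18, 21, 26, 23, 18, 18, 19, 18]
now 0.08 0.047 [144, 128, 106, 82, 61, 65, 92, 115, 126, 125, 102, 76, 50, 32, 27, 21, 16, 19, 21, 19, 24, 27, 28, 35, 39, 36, 32, 24, 14, 17]
now 0.08 0.05 [142, 128, 101, 74, 59, 60, 78, 104, 125, 121, 109, 81, 51, 27, 20, 18, 16, 21, 23, 18, 18, 27, 31, 36, 40, 42, 38, 30, 23, 18]
now 0.08 0.053 [143, 125, 103, 74, 50, 47, 65, 92, 108, 112, 103, 80, 53, 32, 22, 21, 21, 22, 23, 16, 15, 22, 28, 32, 37, 40, 37, 34, 28, 25]
```

```bash
python3 - <<'E'
from h import *
def prof(n,im,y0,y1,h,xs):
    c=CI[n]; f=200/np.tan(np.radians(c['vertical_fov'])/2); Mi=np.linalg.inv(np.array(c['cam_to_world']))
    g=cv2.cvtColor(im,cv2.COLOR_BGR2GRAY).astype(np.float32); out=0
    ys=np.arange(y0,y1+1e-6,.001)
    for y in ys:
        P=np.array([np.r_[wor(PH,x,y),h,1] for x in xs])@Mi.T
        u=(c['cx']-f*P[:,0]/P[:,2]).astype(np.float32); v=(c['cy']+f*P[:,1]/P[:,2]).astype(np.float32)
        out=out+cv2.remap(g,u[None],v[None],cv2.INTER_CUBIC)[0]
    return out/len(ys)
CI={n:r.camera_info(n) for n in('top','side')}
def mins(p,xs):
    from scipy.signal import find_peaks
    k,_=find_peaks(-p,prominence=12); return [(round(float(1e3*(xs[i]+.0005*np.polyfit([-4,-2,0,2,4],p[i-4:i+5:2],2) @ [0,0,0] - 0)),2) if 0 else round(float(1e3*(xs[i]+.0005*(lambda q:-q[1]/2/q[0])(np.polyfit(np.arange(-4,5),p[i-4:i+5],2)))),2)) for i in k if 4<i<len(xs)-5]
top=cv2.imread('pics/top0.png');s0=cv2.imread('pics/side0.png');s1=np.load('side.npz')['im']
xs=np.arange(-.09,0,.0005)
for h in(.073,.0745,.076,.078):
    print(h,'top prongs',mins(prof('top',top,.047,.053,h,xs),xs),'ptr',mins(prof('top',top,.036,.040,h,xs),xs),
    'side prongs',mins(prof('side',s0,.047,.053,h,xs),xs),'ptr0',mins(prof('side',s0,.035,.040,h,xs),xs),'ptr1',mins(prof('side',s1,.035,.040,h,xs),xs))
E
```

```text
0.073 top prongs [-63.33, -43.84] ptr [-20.4] side prongs [-63.65, -43.65] ptr0 [-19.41] ptr1 [-53.67]
0.0745 top prongs [-63.62, -44.16] ptr [-20.75] side prongs [-64.62, -44.52] ptr0 [-20.73] ptr1 [-54.92]
0.076 top prongs [-63.93, -44.46] ptr [-21.05] side prongs [-65.69, -45.51] ptr0 [-21.93] ptr1 [-56.07]
0.078 top prongs [-64.34, -44.88] ptr [-21.5] side prongs [-67.27, -47.0] ptr0 [-71.51, -23.29] ptr1 [-57.31]
```

The pointer is about 1 mm past the mid-gap. I'll ease it back 1 mm and relax the vertical pull.

Call:
{"fn": "servo_tool", "kwargs": {
  "commands": [
    [0,0,0,0.5,0.1,-0.7,1],
    [0,0,0,1.1,0.2,-1.4,1],
    [0,0,0,1.1,0.2,-1.4,1],
    [0,0,0,1.1,0.2,-1.4,1],
    [0,0,0,1.1,0.2,-1.4,1]
  ]
}}

```text
clock: 10.87
tcp_pos: [0.6081, 0.2127, 0.0978]
orientation: [2.042, 2.383, 0.005]
contact_force: [6.6, 0.2, -4.8]
grip_width: 0.0132
gripper_force: 60.8
```

Call:
{"fn": "servo_tool", "kwargs": {
  "commands": [
    [0,0,0,0,0,0,1],
    [0,0,0,0,0,0,1],
    [0,0,0,0,0,0,1],
    [0,0,0,0,0,0,1],
    [0,0,0,0,0,0,1]
  ]
}}

```text
clock: 11.28
tcp_pos: [0.6081, 0.2126, 0.0978]
orientation: [2.043, 2.383, 0.005]
contact_force: [6.7, 1.0, -4.9]
grip_width: 0.0134
gripper_force: 60.8
```

```bash
python3 st.py; python3 - <<'E'
from h import *
im,_=grab('side'); c=r.camera_info('side'); f=200/np.tan(np.radians(c['vertical_fov'])/2); Mi=np.linalg.inv(np.array(c['cam_to_world']))
g=cv2.cvtColor(im,cv2.COLOR_BGR2GRAY).astype(np.float32); xs=np.arange(-.065,-.045,.0005);p=0
for y in np.arange(.035,.0401,.001):
    P=np.array([np.r_[wor(PH,x,y),.0745,1] for x in xs])@Mi.T
    p=p+cv2.remap(g,(c['cx']-f*P[:,0]/P[:,2]).astype(np.float32)[None],(c['cy']+f*P[:,1]/P[:,2]).astype(np.float32)[None],cv2.INTER_CUBIC)[0]/6
i=int(np.argmin(p[8:32]))+8;print(xs[i],p[12:36].astype(int))
q=np.polyfit(np.arange(-4,5),p[i-4:i+5],2);print(xs[i]-.0005*q[1]/2/q[0])
E
```

```text
11.2833 [0.60809337 0.21263502 0.09775518] yaw 8.802651220404716 la [-0.0725956   0.41937315] ph [-0.05291579  0.00078537] F [ 6.73743604  0.95298607 -4.90495352] M [ 0.01577535 -1.19091615  0.10820599] 0.013438578534053242 60.767138600349426
-0.05199999999999999 [127 124 120 117 113 109 105 100  96  92  89  86  84  83  82  83  84  86
  88  90  92  95  97  98]
-0.05199407507024154
```

Call:
{"fn": "servo_tool", "kwargs": {
  "commands": [
    [0,0,0,-0.8,-0.1,0,1],
    [0,0,0,-1.4,-0.2,0,1],
    [0,0,0,-1.4,-0.2,0,1],
    [0,0,0,-1.4,-0.2,0,1],
    [0,0,0,-1.4,-0.2,0,1]
  ]
}}

```text
clock: 11.75
tcp_pos: [0.6066, 0.2124, 0.0978]
orientation: [2.043, 2.383, 0.005]
contact_force: [6.8, 1.5, -5.1]
grip_width: 0.0128
gripper_force: 60.8
```

Call:
{"fn": "servo_tool", "kwargs": {
  "commands": [
    [0,0,0,0,0,0,1],
    [0,0,0,0,0,0,1],
    [0,0,0,0,0,0,1],
    [0,0,0,0,0,0,1],
    [0,0,0,0,0,0,1]
  ]
}}

```text
clock: 12.17
tcp_pos: [0.6066, 0.2124, 0.0978]
orientation: [2.043, 2.383, 0.005]
contact_force: [6.6, 0.0, -3.7]
grip_width: 0.0134
gripper_force: 60.8
```

```bash
cat > ptr.py <<'E'
from h import *
c=r.camera_info('side'); f=200/np.tan(np.radians(c['vertical_fov'])/2); Mi=np.linalg.inv(np.array(c['cam_to_world']))
xs=np.arange(-.065,-.045,.0005)
for k in range(3):
    im,_=grab('side');p=0
    g=cv2.cvtColor(im,cv2.COLOR_BGR2GRAY).astype(np.float32)
    for y in np.arange(.035,.0401,.001):
        P=np.array([np.r_[wor(PH,x,y),.0745,1] for x in xs])@Mi.T
        p=p+cv2.remap(g,(c['cx']-f*P[:,0]/P[:,2]).astype(np.float32)[None],(c['cy']+f*P[:,1]/P[:,2]).astype(np.float32)[None],cv2.INTER_CUBIC)[0]/6
    i=int(np.argmin(p[8:32]))+8
    q=np.polyfit(np.arange(-4,5),p[i-4:i+5],2);print(xs[i]-.0005*q[1]/2/q[0])
E
python3 st.py; python3 ptr.py
```

```text
12.1667 [0.60662033 0.21240346 0.09775967] yaw 8.798457326559253 la [-0.07397189  0.41879931] ph [-0.05440692  0.00078319] F [ 6.57357058  0.04375502 -3.70526029] M [ 0.0229182  -1.21887339  0.07790261] 0.01341636159342562 60.83020806312561
-0.05293194306342137
-0.052654308191744284
-0.05286438045613763
```

```bash
python3 - <<'E'
from h import *
c=r.camera_info('side'); f=200/np.tan(np.radians(c['vertical_fov'])/2); Mi=np.linalg.inv(np.array(c['cam_to_world']))
old=cv2.imread('pics/side0.png'); ims=[r.grab_frame('side')[0].astype(np.float32) for _ in range(6)]
now=np.mean(ims,0)
def pr(im,y,xs):
    g=cv2.cvtColor(im.astype(np.float32),cv2.COLOR_BGR2GRAY)
    P=np.array([np.r_[wor(PH,x,y),.0745,1] for x in xs])@Mi.T
    return cv2.remap(g,(c['cx']-f*P[:,0]/P[:,2]).astype(np.float32)[None],(c['cy']+f*P[:,1]/P[:,2]).astype(np.float32)[None],cv2.INTER_LINEAR)[0]
xs=np.arange(-.045,-.010,.00025)
for y in(.028,.030,.032,.034,.036,.038,.040):
    a=pr(old,y,xs); a=a/a[:30].mean(); out=[]
    for s in np.arange(.028,.038,.00025):
        b=pr(now,y,xs-s); m=slice(60,128); b=b/pr(now,y,xs-s)[:40].max(); w=(xs>-.034)&(xs<-.0185)
        out.append(((a-b)[w]**2).sum())
    L=lambda p,x:[round(1e3*float(np.interp(-t,-p[:p.argmin()+1],x[:p.argmin()+1])),2) for t in(.9,.8,.7)]
    xb=np.arange(-.065,-.048,.00025); b=pr(now,y,xb); b=b[:50]/b[:8].mean()
    print(y,'best shift',.028+.00025*int(np.argmin(out)),'edges old',L(a[:116],xs),'now',L(b,xb))
E
```

```text
0.028 best shift 0.034 edges old [-28.68, -26.98, -25.23] now [-61.57, -59.9, -58.5]
0.03 best shift 0.03375 edges old [-29.49, -26.81, -24.98] now [-61.03, -59.49, -58.13]
0.032 best shift 0.03275 edges old [-30.01, -27.13, -25.12] now [-60.96, -59.25, -57.61]
0.034 best shift 0.032 edges old [-29.83, -27.21, -25.33] now [-60.88, -59.04, -57.29]
0.036 best shift 0.032 edges old [-29.12, -26.84, -25.16] now [-60.65, -58.56, -56.79]
0.038 best shift 0.03275 edges old [-28.42, -26.08, -24.39] now [-60.1, -58.15, -56.45]
0.04 best shift 0.03325 edges old [-27.12, -24.82, -22.36] now [-59.0, -57.14, -55.05]
```

Image shift is about 32.8 mm and TCP travel 33.7 mm; the mark is at about 33.2 mm. The pointer is centred within the measurement error, so I'm handing in.

```bash
python3 -c "
from bench import r
print(r.hand_in())"
```

```text
the job is handed in; nothing more can be done
None
```

I twisted the lamp knob to its stop and let it spring back, then pulled the shutter until the pointer was centred in the cursor to within about 1 mm, and handed in while holding it there; lowering onto the handle briefly read about 44 N at the wrist, probably a finger on the housing, which may count if the gripper's body made that contact.

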